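Switch the ball diverter over and charge the second grinding jar

TASK

The right-hand grinding jar has its full charge of three balls, so the next three are for the empty left-hand jar. With a fingertip, press down the raised left pad of the yellow seesaw diverter until it has rocked over its pivot and rests on its other stop; only then push the red tab of the feed shutter fully home, to the left, so that the waiting balls run down the left chute into the empty jar. Pick nothing up, do not touch the balls, and leave the jars and the things around the stand in their places.

Things in the scene. Friction and masses are not known exactly. Their poses are not given: they have to be found in the camera images.
- stand: Grey sheet-steel ball dosing stand, fixed; 254 long, 208 wide, 176 high. Origin on the bench under the diverter's pivot; x from the front (jars) to the back (trough), y left, z up. In mm: pivot axle along x at z 102.5; jar seats at x -80, y +70/-70; outlet chutes x -60 to 21, |y| 52 to 88, walls up to z 120; feed trough x 10 to 136 at y 0, 29 wide, wall tops z 140 to 155.
- diverter (a joint): Yellow seesaw channel, 114 long (along stand y), 36 wide, rocking on the axle. In rad: +0.25 (about the start) = left end up, on its right stop, feeds the right chute; -0.25 = right end up, on its left stop, feeds the left chute. Top-heavy: once past level it falls onto the nearer stop; under 1 N at a pad rocks it over.
- left_pad (a point): Centre of the top of the black rubber press pad (24 x 24 mm) on the front of the diverter's left arm, 37 mm from the axle. Moves with the diverter: about 121 mm above the bench when up, 103 mm when down; z is the pad's normal. Clear above and in front; behind it, 15 mm from its centre, the yellow wall rises 14 mm over the pad; to its left, 15 mm away, the chute wall's top stays below it.
- right_pad (a point): The same pad on the right arm (y -37), down at the start.
- shutter (a joint): Feed shutter across the trough, in m: 0 = closed (starts at 0 to 0.002), 0.036 = fully open, at its stop. It slides along the stand's +y (to the left), takes about 1.5 N to move and stays where it is left. The balls start to run once it is open by 25 to 30 mm.
- push_tab (a point): Centre of the outer (right-hand) face of the shutter's upright red tab, 28 wide (along stand x), 32 high, 5 thick; at x +50 mm of the stand and 159 mm above the bench (tab from 143 to 175 mm). The face looks along the stand's -y; pushing it along +y by 36 mm opens the shutter. Clear beside and above it.
- jar_left: Empty steel grinding jar, open at the top, loose between four small pins on its seat; outer diameter 64, inner diameter 56, 56 high, floor 5 thick. Origin at the centre of its underside.
- jar_right: The same kind of jar, already holding three balls. Origin at the centre of its underside.
- ball_1_center (a point): Centre of a steel ball of 20 mm diameter that waits in the feed trough behind the shutter (first in the row).
- ball_2_center (a point): Centre of a steel ball of 20 mm diameter that waits in the feed trough behind the shutter (second in the row).
- ball_3_center (a point): Centre of a steel ball of 20 mm diameter that waits in the feed trough behind the shutter (third in the row).
- ball_4_center (a point): Centre of a steel ball of 20 mm diameter that lies in the right-hand jar.
- ball_5_center (a point): Centre of a steel ball of 20 mm diameter that lies in the right-hand jar.
- ball_6_center (a point): Centre of a steel ball of 20 mm diameter that lies in the right-hand jar.
- bottle: Bystander: small white bottle with a red cap, diameter 38, 70 high; origin at the centre of its underside.
- tape: Bystander: roll of adhesive tape lying flat, diameter 66, 18 high; origin at the centre of its underside.
- marker: Bystander: black marker pen lying on the bench, 133 long (along its x), 15 high; origin at the middle of its underside.
- stopper: Bystander: red-brown rubber stopper, diameter 34, 26 high; origin at the centre of its underside.

How it is judged:
On the way, in this order (a step that is already met when the one before it is completed fails the run):
1. the diverter is rocked over onto its other stop (joint below -0.2 rad) while the shutter is still closed (under 8 mm) (value of joint diverter below -0.2 rad and value of joint shutter below 0.008 m), for 0.2 s.
2. the shutter is pushed open (beyond 31 mm of its 36 mm) with the diverter still over (value of joint shutter above 0.031 m and value of joint diverter below -0.2 rad), for 0.1 s.
At the end, for the whole second after the job is handed in: Balls 1-3 at rest in the left jar (within 23 mm of its axis, below its rim), balls 4-6 still in the right jar; diverter over to the left (below -0.2 rad), shutter open (beyond 31 mm); both jars upright within 10 mm of where they stood (all of step 2 and horizontal distance between each of ball_1_center, ball_2_center, ball_3_center and jar_left below 0.023 m and height (world z) of each of ball_1_center, ball_2_center, ball_3_center, ball_4_center, ball_5_center, ball_6_center below 0.05 m and linear speed of each of ball_1, ball_2, ball_3 below 0.03 m/s and horizontal distance between each of ball_4_center, ball_5_center, ball_6_center and jar_right below 0.023 m and distance of each of jar_left, jar_right from where it was at the start of the episode below 0.01 m and angle between each of jar_left, jar_right's own z axis and vertical below 0.05 rad); the robot touches nothing.
It fails at once if a ball is touched with the fingers (contact force between the fingers and ball_1 above 0.5 N or contact force between the fingers and ball_2 above 0.5 N or contact force between the fingers and ball_3 above 0.5 N or contact force between the fingers and ball_4 above 0.5 N or contact force between the fingers and ball_5 above 0.5 N or contact force between the fingers and ball_6 above 0.5 N).
It fails at once if a ball is lifted, or gets out of the stand and its jars onto the bench or floor (height (world z) of any of ball_1_center, ball_2_center, ball_3_center, ball_4_center, ball_5_center, ball_6_center above 0.175 m or height (world z) of any of ball_1_center, ball_2_center, ball_3_center, ball_4_center, ball_5_center, ball_6_center below 0.012 m).
It fails at once if one of the waiting balls gets into the right-hand jar, which is full ((horizontal distance between ball_1_center and jar_right below 0.023 m and height (world z) of ball_1_center below 0.05 m) or (horizontal distance between ball_2_center and jar_right below 0.023 m and height (world z) of ball_2_center below 0.05 m) or (horizontal distance between ball_3_center and jar_right below 0.023 m and height (world z) of ball_3_center below 0.05 m)).
It fails at once if a jar is lifted off its seat by 10 mm, or tipped by more than about 10 degrees (height (world z) of any of jar_left, jar_right above 0.014 m or angle between any of jar_left, jar_right's own z axis and vertical above 0.17 rad).
It fails at once if a bystander (bottle, tape roll, marker, stopper) is moved by more than 20 mm (distance of any of bottle, tape, marker, stopper from where it was at the start of the episode above 0.02 m).
It also fails if it takes over 40 s, if anything falls off the work surface, if the arm or the gripper's body presses on something with over 40 N, if the wrist force passes 120 N, or if a joint passes its speed limit or range.

ROBOT

A 6-joint arm with a two-finger parallel gripper is mounted at the origin on a cart in front of the work surface, level with it; the furniture and walls round the work are solid. World frame = base frame: x ahead of the robot, y to its left, z up, the work surface at z = 0. Lengths are in m, angles in rad, forces in N, time in s.
With the tool pointing down it reaches from about 0.35 to 0.8 m from the base axis. Payload 7.3 kg.
Tool frame: the origin (TCP) lies on the centre line of the jaws, within the pads' length; the fingertips stand 8 mm ahead of it and the grasp point (between the pads) lies 11 mm behind it; z points along the fingers, y is the line along which they close (so a half turn about z gives the same grasp; the last joint's range is limited). The gripper opens to 85 mm and grips with 20 to 120 N. Pads are 22 mm wide; open, the fingers measure 114 mm over their backs; the gripper's body (76 mm by 85 mm) begins 54 mm behind the grasp point. The pads swing forward as they close: fully open they stand 13 mm farther back than shut.
Start: joints at [-1.396, 0.342, 1.524, -0, 1.275, -0.146], TCP at [0.166, -0.498, 0.204] pointing down, gripper open.
Joint ranges: [-2.53, 2.53], [-0.77, 2.02], [0.04, 2.7], [-1, 4.14], [0.28, 2.66], [-3.11, 3.11]. Speed limits (rad/s): [2.57, 2.57, 3.14, 3.14, 3.14, 3.14].

INTERFACE

Orientations are given as a rotation vector (axis times angle).
In Python, from plant import robot gives the robot as it stands.
- The arm moves only by the tool apply_moves, never from a script. Its argument "plan" is one flat list of numbers, 4 for each row, row after row: the shift along the tool's x, y, z in mm, then the turn about the tool's z in degrees. In form: [dx, dy, dz, yaw, dx, dy, dz, yaw, ...]. A call has 1 to 5 rows; each row shifts and turns the commanded pose from where the row before left it, along the tool's axes as they then stand; what a row does not reach is not made up. A row lasts 1/12 s, in which the tool goes at most 41.7 mm and 7.16 degrees, less where a joint would pass 70% of its speed; a pose out of reach is approached as far as the arm can. A call with a gripper value outside its range is refused whole. "fingers" is the closure, from 0 (fully open) to 1 (shut), set as the call begins (left out, the last holds). The fingers move at their own pace and stop on an object; "grip_force" is the grip in N (left out, the last holds). Time passes only in rows, so rows that do not move let the fingers close. It gives the time, the measured TCP pose, the force, the opening and the grip force at its end, in the units of the state.
- robot.observe(): the state, without advancing time (a new reading comes with each control period).
- robot.snapshot(name): name is "side" or "top" or "wrist"; returns a dict with "img" (480x640x3 uint8, red, green, blue), "depth" (480x640 float32, m along the optical axis (not along the pixel's ray), 0 where there is no reading), "fovy" (degrees; the focal length in pixels is half the picture's height over the tangent of half this angle, whatever the lens; pixels are square), "cx", "cy" (the principal point, pixels), "dist" ([k1, k2, p1, p2, k3] as OpenCV has them; the pictures are not rectified), "rvec" (rotation vector, rad) and "tvec" (3), from world to camera coordinates, as OpenCV has them; the wrist camera has in their place "mount" (4x4, takes a point from camera to tool coordinates, whose origin is the TCP and whose axes are the flange's). Camera axes: x right, y down, z forward; pixel columns grow to the right and rows downward; lengths in m; the calibration is good to about 2 mm. A picture is of the moment at which its call begins: read the wrist's pose just before it.
- robot.close_job(): hands the job in; it is judged then, once.
Trained networks look in the newest picture that a camera, given by its name, has taken for a name from the list of things; names that differ only in an ending like _2 or _b are one class to them, and where a whole thing is asked for, a point or a joint stands for the part that bears it (a point fixed in the world has none). Each returns a list of dicts, best first, with "p" (0 to 1); they miss things now and then, are a little off and sometimes report something else, mostly with a low value. They report only what shows in the picture. A call takes as long as a camera call.
- robot.silhouettes(camera, name): "pixels" (480x640 bool, what is visible of it) and "point" ([row, column] in pixels, amid what is visible of it).
- robot.mark_of(camera, name): "point" ([row, column] in pixels: a listed point, or the origin of a listed thing).
The state is a dict: "time": time; "joint_pos": joint angles; "qd": joint speeds; "joint_efforts": joint torques, N m; "eef_pos": TCP position; "tool_rot": TCP orientation; "force": force on the tool from outside, world axes, zero at the start; "torque": the same for the moment, N m; "grip_width": finger opening in m; "grip_force": force on a finger pad.
Only numpy, scipy, OpenCV 4.12 (cv2) and the standard library are available. Lean on these libraries where they do the work, as an engineer would, in place of code of your own. Each camera call takes 0.05 s, during which the arm holds its last target. There are 200 camera calls.

## Working session

There is one attempt and no reset: what is moved stays moved. The work goes in short steps, Python scripts to look and compute and a tool call to move; the robot and the scene stay as the last step left them, time stands still between calls to the robot, and variables do not carry over. Pictures are saved under pics/ and viewed, at most 10 in all, crops included, and the job is handed in when it is done.

Besides the shell and the picture viewer there is one more tool, called after "Emit:" as a command line: name --argument value ..., lists and objects as JSON in quotes. apply_moves: Moves the arm, as the interface text tells. Its arguments: {"type":"object","properties":{"plan":{"type":"array","items":{"type":"number"}},"fingers":{"type":"number"},"grip_force":{"type":"number"}},"required":["plan"]}

```bash
mkdir -p pics; cat > h.py <<'E'
import numpy as np, cv2
from scipy.spatial.transform import Rotation as R
from plant import robot
def K(s):
    f=240/np.tan(np.radians(s["fovy"])/2); return np.array([[f,0,s["cx"]],[0,f,s["cy"]],[0,0,1]])
def cam(s,st=None):
    if "mount" in s:
        T=np.eye(4);T[:3,:3]=R.from_rotvec(st["tool_rot"]).as_matrix();T[:3,3]=st["eef_pos"]
        return T@s["mount"]
    T=np.eye(4);T[:3,:3]=R.from_rotvec(np.ravel(s["rvec"])).as_matrix();T[:3,3]=np.ravel(s["tvec"])
    return np.linalg.inv(T)
def world(s,pt,st=None,d=None,z=None):
    r,c=pt; n=cv2.undistortPoints(np.array([[[c,r]]],float),K(s),np.array(s["dist"],float))[0,0]
    C=cam(s,st); ray=C[:3,:3]@np.array([n[0],n[1],1]); o=C[:3,3]
    if z is not None: return o+ray*(z-o[2])/ray[2]
    if d is None:
        r,c=int(round(r)),int(round(c)); w=s["depth"][max(r-1,0):r+2,max(c-1,0):c+2]; d=np.median(w[w>0]) if (w>0).any() else np.nan
    return o+ray*d
E
python3 - <<'E'
from h import *
for c in ["top","side"]:
    s=robot.snapshot(c); cv2.imwrite(f"pics/{c}0.png",s["img"][:,:,::-1])
    for n in ["stand","left_pad","right_pad","push_tab","jar_left","jar_right","ball_1_center","bottle","tape","marker","stopper"]:
        for m in robot.mark_of(c,n)[:3]:
            print(c,n,round(m["p"],2),np.round(m["point"]),world(s,m["point"]).round(3))
print(robot.observe())
E
```

```text
top stand 0.55 [249. 272.] [0.49  0.157 0.118]
top left_pad 0.9 [258. 252.] [0.468 0.201 0.121]
top left_pad 0.37 [196. 270.] [0.608 0.162 0.148]
top left_pad 0.19 [275. 242.] [0.436 0.235 0.007]
top right_pad 0.88 [255. 284.] [0.479 0.128 0.102]
top push_tab 0.66 [218. 299.] [0.583 0.1   0.   ]
top push_tab 0.44 [282. 296.] [0.423 0.102 0.024]
top jar_left 0.96 [277. 239.] [0.432 0.242 0.01 ]
top jar_left 0.22 [214. 269.] [0.568 0.164 0.143]
top jar_right 0.7 [214. 270.] [0.567 0.163 0.143]
top jar_right 0.68 [280. 295.] [0.428 0.105 0.017]
top ball_1_center 0.53 [213. 269.] [0.57  0.165 0.142]
top ball_1_center 0.32 [256. 252.] [0.472 0.202 0.122]
top bottle 0.55 [307. 356.] [ 0.364 -0.042  0.05 ]
top bottle 0.48 [284. 303.] [0.418 0.084 0.026]
top bottle 0.25 [220. 295.] [0.551 0.103 0.174]
top tape 0.65 [298. 401.] [ 0.39  -0.156 -0.   ]
top marker 0.49 [299. 446.] [ 0.391 -0.264  0.01 ]
top stopper 0.69 [299. 185.] [0.374 0.366 0.025]
side stand 0.68 [315. 300.] [0.481 0.257 0.078]
side left_pad 0.96 [278. 311.] [0.478 0.2   0.122]
side right_pad 0.83 [264. 322.] [0.489 0.085 0.
[... 511 characters left out ...]
]
{'time': 1.2, 'joint_pos': array([-1.39595260e+00,  3.42002923e-01,  1.52410753e+00,  5.53923068e-06,
        1.27539685e+00, -1.46016312e-01]), 'qd': array([-2.02479179e-04, -4.67777671e-04,  1.70139550e-03,  3.66931445e-05,
        5.40607230e-04, -4.44095957e-04]), 'joint_efforts': array([ 1.65764795e-03, -4.33565104e+01, -2.46270812e+01, -1.43309521e-04,
        2.14399724e-04,  1.58480589e-05]), 'eef_pos': array([ 0.16559397, -0.49821997,  0.20441736]), 'tool_rot': array([3.10116670e+00, 5.01830432e-01, 1.02554886e-05]), 'force': array([ 0.28570696, -0.05355077, -0.37360418]), 'torque': array([-0.03865828,  0.03283179,  0.04307828]), 'grip_force': 0.0, 'grip_width': 0.085429031495606}
```

```bash
python3 -c "
import cv2
a=cv2.imread('pics/top0.png')[150:350,150:420];b=cv2.imread('pics/side0.png')[180:420,190:460]
cv2.imwrite('pics/c1.png',cv2.resize(a,None,fx=2.9,fy=2.9,interpolation=2));cv2.imwrite('pics/c2.png',cv2.resize(b,None,fx=2.5,fy=2.5,interpolation=2))"
```

```text
(no output)
```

View pics/c1.png

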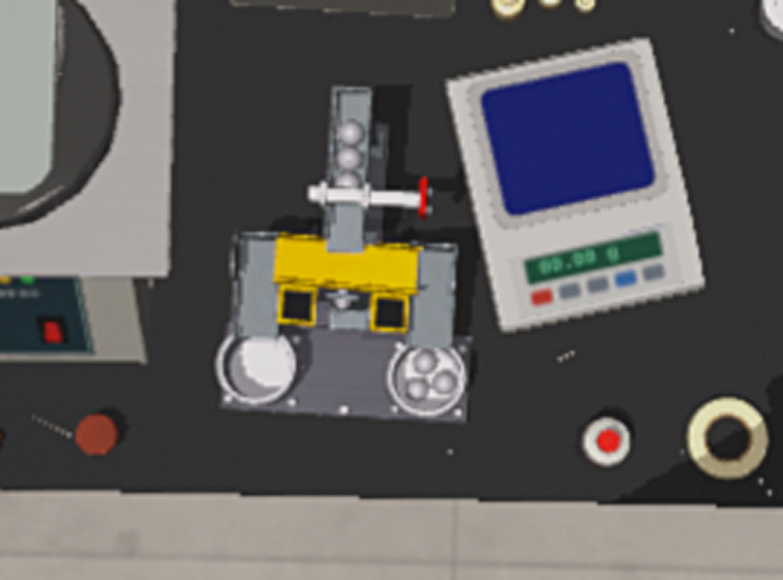

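View pics/c2.png

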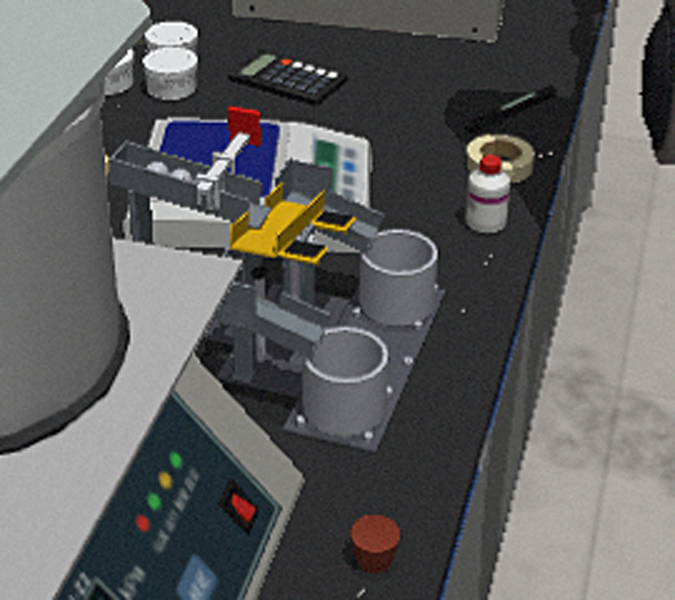

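```bash
cat > fit.py <<'E'
from h import *
from scipy.optimize import least_squares
# unknown: x,y,yaw, padx, taby
def model(p):
    x,y,a,px,ty=p
    L={"left_pad":(px,.0335,.121),"right_pad":(px,-.0382,.1026),"push_tab":(.05,ty,.159),"jar_left":(-.08,.07,.004),"jar_right":(-.08,-.07,.004)}
    c,s=np.cos(a),np.sin(a)
    return {k:np.array([x+c*u-s*v,y+s*u+c*v,w]) for k,(u,v,w) in L.items()}
def fit(obs):  # obs: list of (snap,state,name,(r,c))
    def res(p):
        M=model(p);o=[]
        for s,st,n,(r,c) in obs:
            T=np.linalg.inv(cam(s,st)); q=cv2.projectPoints(M[n].reshape(1,1,3),cv2.Rodrigues(T[:3,:3])[0],T[:3,3],K(s),np.array(s["dist"],float))[0].ravel()
            d=np.linalg.norm(T[:3,:3]@M[n]+T[:3,3]); o+=list((q-[c,r])*d/K(s)[0,0]*1000)
        return o
    r=least_squares(res,[.49,.16,0,-.03,-.06],loss="soft_l1",f_scale=3); return r.x,np.array(res(r.x)).reshape(-1,2)
E
python3 - <<'E'
from fit import *
T=robot.snapshot("top");S=robot.snapshot("side")
o=[(T,None,n,p) for n,p in dict(left_pad=(258,252),right_pad=(255.5,284.5),push_tab=(217,297),jar_left=(277,239),jar_right=(280,296.5)).items()]
o+=[(S,None,n,p) for n,p in dict(left_pad=(278,311),push_tab=(230,288)).items()]
p,r=fit(o);print(p.round(4));print(r.round(1));print({k:v.round(3) for k,v in model(p).items()})
print(robot.observe()["time"])
for c in (250,254):print(world(T,(258,c)))
E
```

```text
[ 0.5098  0.1674 -0.0239 -0.0337 -0.0658]
[[-0.8 -8. ]
 [-2.1  3. ]
 [-0.1  1.5]
 [ 2.9  0. ]
 [ 1.9 -0.4]
 [ 0.2  3. ]
 [-0.8 -0.6]]
{'left_pad': array([0.477, 0.202, 0.121]), 'right_pad': array([0.475, 0.13 , 0.103]), 'push_tab': array([0.558, 0.1  , 0.159]), 'jar_left': array([0.431, 0.239, 0.004]), 'jar_right': array([0.428, 0.099, 0.004])}
1.3
[0.46876494 0.20520532 0.12058708]
[0.4689852  0.19613651 0.12078735]
```

Emit:
apply_moves --plan '[41,0,-3,0,41,0,0,0,41,0,0,0,41,0,0,0,0,-41,0,0]' --fingers 1 --grip_force 20

```text
time: 1.72
eef_pos: [0.3151, -0.4103, 0.2046]
tool_rot: [3.1, 0.506, 0.004]
force: [0.1, 1.6, -0.8]
grip_width: 0.0254
grip_force: 0.0
```

Emit:
apply_moves --plan '[22,-34,-4,0,22,-34,-4,0,22,-34,-4,0,22,-34,-4,0,22,-34,-4,0]'

```text
time: 2.13
eef_pos: [0.3591, -0.2098, 0.2277]
tool_rot: [3.101, 0.501, 0.001]
force: [1.3, 0.1, 0.6]
grip_width: -0.0002
grip_force: 0.0
```

Emit:
apply_moves --plan '[22,-34,-4,0,22,-34,-4,0,22,-34,-4,0,22,-34,-4,0,22,-34,-4,0]'

```text
time: 2.55
eef_pos: [0.4099, -0.0136, 0.2479]
tool_rot: [3.101, 0.501, 0.001]
force: [1.1, 0.6, -0.2]
grip_width: -0.0
grip_force: 0.0
```

Emit:
apply_moves --plan '[22,-34,0,6.5,0,0,0,6.5,0,0,0,6.5,0,0,0,0,0,0,0,0]'

```text
time: 2.97
eef_pos: [0.4188, 0.0182, 0.2474]
tool_rot: [3.141, -0.001, -0.0]
force: [-0.1, 0.3, 0.2]
grip_width: 0.0001
grip_force: 0.0
```

```bash
python3 - <<'E'
from fit import *
st=robot.observe();s=robot.snapshot("wrist"); cv2.imwrite("pics/w1.png",s["img"][:,:,::-1])
print(st["time"],st["eef_pos"],st["tool_rot"],s["mount"])
for n in ["left_pad","right_pad","push_tab","jar_left","jar_right"]:
    for m in robot.mark_of("wrist",n)[:2]: print(n,round(m["p"],2),np.round(m["point"],1),world(s,m["point"],st).round(4))
E
```

```text
2.9667 [0.4187512  0.01820374 0.24740056] [ 3.14141387e+00 -5.40862708e-04 -3.50147990e-05] [[-9.65443114e-04 -9.61712632e-01 -2.74058171e-01  6.75453748e-02]
 [ 9.99999163e-01 -1.16462458e-03  5.64084121e-04 -3.08097787e-04]
 [-8.61661707e-04 -2.74057397e-01  9.61712951e-01 -1.70152126e-01]
 [ 0.00000000e+00  0.00000000e+00  0.00000000e+00  1.00000000e+00]]
left_pad 0.77 [146.9  73.6] [0.4754 0.201  0.1217]
right_pad 0.9 [147.5 176.3] [0.4723 0.1301 0.1036]
push_tab 0.92 [ 11.4 181.2] [0.5531 0.1012 0.161 ]
push_tab 0.71 [177.5 238.4] [0.4403 0.0993 0.0294]
jar_left 0.82 [188.2 107.7] [0.429  0.2386 0.0106]
jar_right 0.85 [189.3 242.7] [0.4263 0.0997 0.01  ]
jar_right 0.29 [197.7 227.9] [0.4209 0.1108 0.028 ]
```

View pics/w1.png

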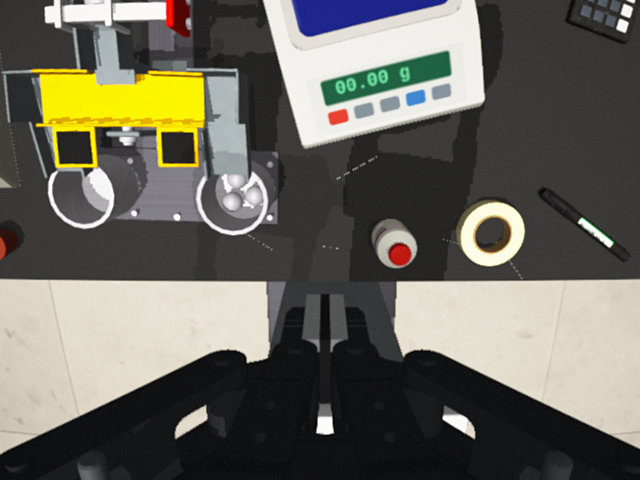

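Emit:
apply_moves --plan '[11,-36,0,0,11,-36,10,0,11,-36,20,0,10,-36,20,0,10,-36,20,0]'

```text
time: 3.68
eef_pos: [0.4725, 0.1974, 0.1779]
tool_rot: [-3.141, 0.006, -0.002]
force: [1.1, -0.6, 0.5]
grip_width: -0.0
grip_force: 0.0
```

Emit:
apply_moves --plan '[0,0,15,0,0,0,10,0,0,0,0,0,0,0,0,0]'

```text
time: 4.02
eef_pos: [0.4718, 0.195, 0.1536]
tool_rot: [3.141, -0.007, -0.001]
force: [0.5, -0.7, 0.0]
grip_width: -0.0001
grip_force: 0.0
```

```bash
python3 - <<'E'
from fit import *
st=robot.observe();s=robot.snapshot("wrist"); cv2.imwrite("pics/w2.png",s["img"][:,:,::-1])
print(st["time"],st["eef_pos"],st["force"])
for n in ["left_pad","right_pad","push_tab"]:
    for m in robot.mark_of("wrist",n)[:1]: print(n,round(m["p"],2),np.round(m["point"],1),world(s,m["point"],st).round(4))
E
```

```text
4.0167 [0.47182822 0.19501235 0.15356671] [ 0.48824512 -0.71728083  0.01709251]
left_pad 0.75 [256.2 316.2] [0.475  0.1995 0.1219]
right_pad 0.86 [251.3 439.2] [0.4718 0.1309 0.1042]
push_tab 0.62 [ 86.9 563.9] [0.5548 0.1063 0.1685]
```

View pics/w2.png

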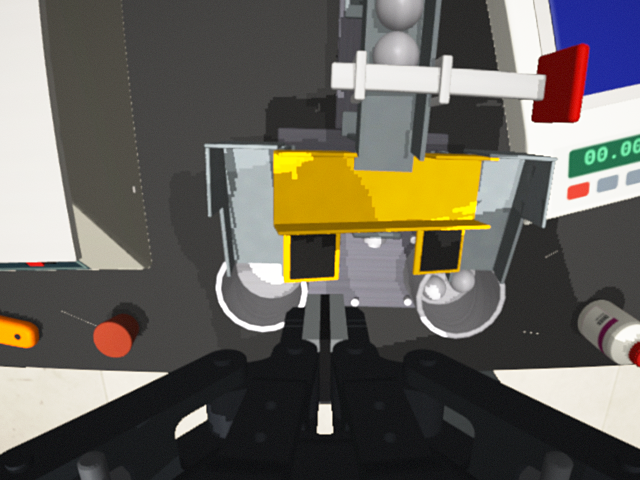

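Emit:
apply_moves --plan '[0,-2,11,0,0,0,10,0,0,0,4,0,0,0,4,0,0,0,4,0]'

```text
time: 4.63
eef_pos: [0.4721, 0.1977, 0.1204]
tool_rot: [3.142, -0.007, 0.0]
force: [0.4, 0.5, 0.3]
grip_width: 0.0001
grip_force: 0.0
```

Emit:
apply_moves --plan '[0,0,3,0,0,0,3,0,0,0,0,0,0,0,0,0]'

```text
time: 4.97
eef_pos: [0.472, 0.1979, 0.1144]
tool_rot: [3.141, -0.006, -0.0]
force: [0.1, -0.3, 1.3]
grip_width: 0.0
grip_force: 0.0
```

```bash
python3 - <<'E'
from fit import *
st=robot.observe();s=robot.snapshot("wrist"); cv2.imwrite("pics/w3.png",s["img"][:,:,::-1])
print(st["time"],st["eef_pos"],st["force"])
for n in ["left_pad","right_pad","push_tab"]:
    for m in robot.mark_of("wrist",n)[:1]: print(n,round(m["p"],2),np.round(m["point"],1),world(s,m["point"],st).round(4))
E
```

```text
4.9667 [0.47198147 0.19792382 0.11444971] [ 0.14053999 -0.33585695  1.31851715]
left_pad 0.91 [281.5 316.6] [0.4764 0.2015 0.1217]
right_pad 0.66 [274.5 472.9] [0.4723 0.128  0.1035]
```

View pics/w3.png

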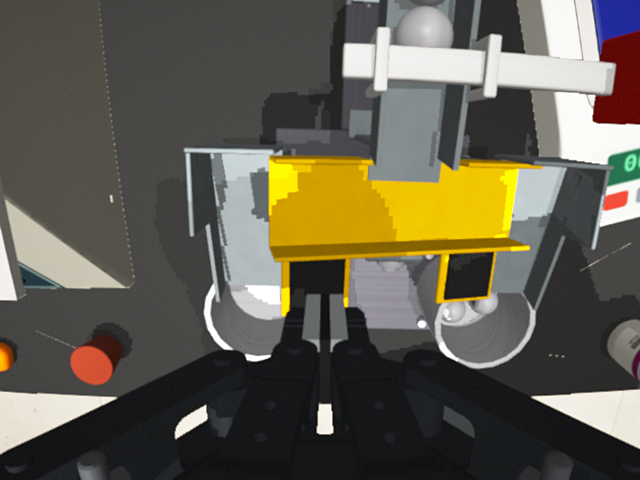

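```bash
python3 - <<'E'
from fit import *
st=robot.observe();s=robot.snapshot("wrist")
T=np.linalg.inv(s["mount"])
for p in [(.011,0,.008),(-.011,0,.008),(.011,0,-.005),(.011,0,-.02),(0,0,.008)]:
    q=cv2.projectPoints(np.array(p).reshape(1,1,3),cv2.Rodrigues(T[:3,:3])[0],T[:3,3],K(s),np.array(s["dist"],float))[0].ravel();print(p,q.round())
for r in range(255,345,6): print(r,[tuple((world(s,(r,c),st)*1000).round(0)) for c in (300,312,338,350)])
E
```

```text
(0.011, 0, 0.008) [325. 256.]
(-0.011, 0, 0.008) [325. 300.]
(0.011, 0, -0.005) [325. 265.]
(0.011, 0, -0.02) [325. 278.]
(0, 0, 0.008) [325. 278.]
255 [(np.float64(493.0), np.float64(207.0), np.float64(136.0)), (np.float64(492.0), np.float64(203.0), np.float64(135.0)), (np.float64(492.0), np.float64(193.0), np.float64(133.0)), (np.float64(492.0), np.float64(188.0), np.float64(133.0))]
261 [(np.float64(486.0), np.float64(208.0), np.float64(124.0)), (np.float64(486.0), np.float64(203.0), np.float64(123.0)), (np.float64(485.0), np.float64(192.0), np.float64(120.0)), (np.float64(484.0), np.float64(187.0), np.float64(116.0))]
267 [(np.float64(484.0), np.float64(208.0), np.float64(124.0)), (np.float64(483.0), np.float64(203.0), np.float64(123.0)), (np.float64(482.0), np.float64(192.0), np.float64(120.0)), (np.float64(442.0), np.float64(180.0), np.float64(6.0))]
273 [(np.float64(481.0), np.float64(208.0), np.float64(124.0)), (np.float64(481.0), np.float64(203.0), np.float64(123.0)), (np.float64(480.0), np.float64(192.0), np.float64(120.0)), (np.float64(438.0), np.float64(180.0), np.float64
[... 1948 characters left out ...]
), np.float64(206.0), np.float64(164.0)), (np.float64(481.0), np.float64(202.0), np.float64(172.0)), (np.float64(481.0), np.float64(194.0), np.float64(171.0)), (np.float64(477.0), np.float64(190.0), np.float64(164.0))]
333 [(np.float64(477.0), np.float64(206.0), np.float64(169.0)), (np.float64(481.0), np.float64(202.0), np.float64(176.0)), (np.float64(481.0), np.float64(194.0), np.float64(176.0)), (np.float64(477.0), np.float64(190.0), np.float64(169.0))]
339 [(np.float64(483.0), np.float64(205.0), np.float64(182.0)), (np.float64(481.0), np.float64(202.0), np.float64(180.0)), (np.float64(481.0), np.float64(194.0), np.float64(180.0)), (np.float64(482.0), np.float64(191.0), np.float64(182.0))]
```

```bash
python3 - <<'E'
from fit import *
s=robot.snapshot("side")
T=np.linalg.inv(cam(s)); st=robot.observe();e=st["eef_pos"]
for d in (0,-.008,.03):
    print(d,cv2.projectPoints((e+[0,0,d]).reshape(1,1,3),cv2.Rodrigues(T[:3,:3])[0],T[:3,3],K(s),np.array(s["dist"],float))[0].ravel())
cv2.imwrite("pics/s3.png",cv2.resize(s["img"][180:360,210:410,::-1],None,fx=3.3,fy=3.3,interpolation=2))
E
```

```text
0 [314.11660705 281.64284543]
-0.008 [314.1117799  285.08022097]
0.03 [314.13543716 268.49544359]
```

View pics/s3.png

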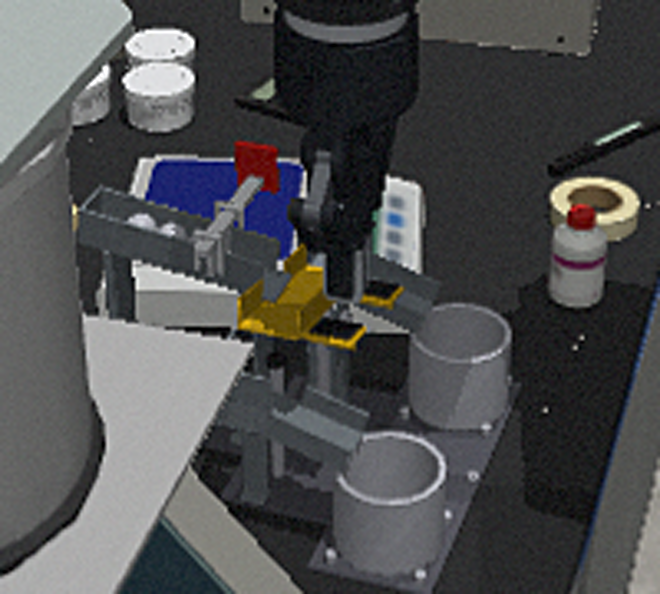

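The pictures show the fingertips about 28 mm behind the reported TCP: they end at z≈0.143, above the untouched pad. So I have to descend further, in small steps.

Emit:
apply_moves --plan '[0,0,4,0,0,0,4,0,0,0,4,0,0,0,3,0,0,0,3,0]'

```text
time: 5.68
eef_pos: [0.4718, 0.1978, 0.0959]
tool_rot: [3.141, -0.006, -0.001]
force: [-0.1, -0.5, -1.2]
grip_width: -0.0001
grip_force: 0.0
```

Emit:
apply_moves --plan '[0,0,3,0,0,0,3,0,0,0,3,0,0,0,0,0,0,0,0,0]'

```text
time: 6.1
eef_pos: [0.4718, 0.1979, 0.0873]
tool_rot: [3.141, -0.006, -0.001]
force: [-0.4, -0.3, -0.2]
grip_width: 0.0001
grip_force: 0.0
```

```bash
python3 - <<'E'
from fit import *
st=robot.observe();s=robot.snapshot("wrist"); cv2.imwrite("pics/w4.png",s["img"][:,:,::-1])
print(st["time"],st["eef_pos"],st["force"])
for n in ["left_pad","right_pad","push_tab"]:
    for m in robot.mark_of("wrist",n)[:1]: print(n,round(m["p"],2),np.round(m["point"],1),world(s,m["point"],st).round(4))
for r in range(285,345,6): print(r,[(world(s,(r,c),st)*1000).round(0).astype(int).tolist() for c in (300,312,338)])
E
```

```text
6.1 [0.47183226 0.19785047 0.08731367] [-0.37219354 -0.25583611 -0.22573969]
left_pad 0.96 [302.7 309.4] [0.4814 0.2033 0.1278]
right_pad 0.7 [309.  497.7] [0.4716 0.1309 0.1136]
285 [[482, 207, 113], [482, 203, 113], [482, 193, 113]]
291 [[480, 207, 113], [480, 203, 113], [479, 193, 113]]
297 [[477, 207, 113], [481, 203, 122], [481, 193, 122]]
303 [[475, 207, 113], [481, 202, 127], [481, 193, 127]]
309 [[477, 207, 124], [481, 202, 132], [481, 194, 132]]
315 [[477, 207, 128], [481, 202, 136], [481, 194, 137]]
321 [[477, 206, 132], [481, 202, 141], [481, 194, 141]]
327 [[477, 206, 137], [481, 202, 145], [481, 194, 145]]
333 [[477, 206, 141], [481, 202, 149], [481, 194, 148]]
339 [[482, 205, 154], [481, 202, 152], [481, 194, 153]]
```

Emit:
apply_moves --plan '[0,0,3,0,0,0,2,0,0,0,2,0,0,0,0,0,0,0,0,0]'

```text
time: 6.72
eef_pos: [0.4719, 0.1979, 0.0803]
tool_rot: [3.141, -0.006, -0.001]
force: [-0.6, -0.5, -0.1]
grip_width: -0.0001
grip_force: 0.0
```

```bash
python3 - <<'E'
from fit import *
st=robot.observe();s=robot.snapshot("wrist"); cv2.imwrite("pics/w5.png",s["img"][:,:,::-1])
print(st["time"],st["eef_pos"],st["force"])
for n in ["right_pad"]:
    for m in robot.mark_of("wrist",n)[:2]: print(n,round(m["p"],2),np.round(m["point"],1),world(s,m["point"],st).round(4))
for r in range(285,305,6): print(r,[(world(s,(r,c),st)*1000).round(0).astype(int).tolist() for c in (300,312,338)])
E
```

```text
6.7167 [0.47185086 0.19785917 0.08029399] [-0.60275959 -0.53973166 -0.0945389 ]
right_pad 0.71 [326.1 504.7] [0.4723 0.1348 0.1222]
285 [[481, 207, 104], [481, 203, 104], [482, 193, 105]]
291 [[478, 208, 103], [479, 203, 105], [479, 193, 105]]
297 [[476, 208, 104], [481, 203, 115], [481, 193, 115]]
303 [[474, 208, 104], [481, 202, 120], [481, 193, 120]]
```

View pics/w5.png

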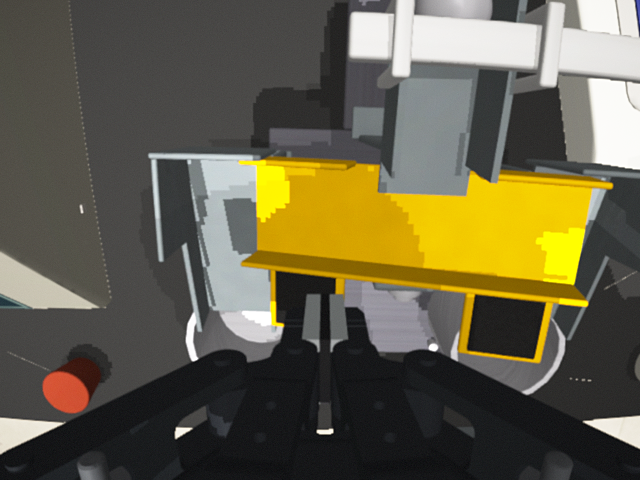

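Picture w5: the left pad at (305,290) has gone down to z 104 mm and the right pad at (505,327) is up at 122 mm, so the diverter has rocked over. Next I go up and round to the tab's right side.

Emit:
apply_moves --plan '[0,0,-15,0,0,0,-20,0,0,0,-25,0,0,0,-25,0,0,0,-20,0]'

```text
time: 7.23
eef_pos: [0.4723, 0.198, 0.1874]
tool_rot: [-3.141, 0.006, -0.002]
force: [0.8, -0.3, 0.2]
grip_width: 0.0002
grip_force: 0.0
```

Emit:
apply_moves --plan '[16,27,0,0,17,27,0,0,17,27,0,0,17,27,0,0,16,27,0,0]'

```text
time: 7.65
eef_pos: [0.5551, 0.0613, 0.1857]
tool_rot: [3.142, -0.006, 0.001]
force: [0.5, -0.3, 0.5]
grip_width: -0.0
grip_force: 0.0
```

Emit:
apply_moves --plan '[0,0,0,0,0,0,0,0]'

```text
time: 7.82
eef_pos: [0.5548, 0.0612, 0.1852]
tool_rot: [-3.142, 0.011, 0.001]
force: [0.0, -0.1, 0.0]
grip_width: -0.0003
grip_force: 0.0
```

```bash
python3 - <<'E'
from fit import *
st=robot.observe();s=robot.snapshot("wrist"); cv2.imwrite("pics/w6.png",s["img"][:,:,::-1])
print(st["time"],st["eef_pos"],st["force"])
for n in ["left_pad","right_pad","push_tab"]:
    for m in robot.mark_of("wrist",n)[:2]: print(n,round(m["p"],2),np.round(m["point"],1),world(s,m["point"],st).round(4))
h=s["img"].astype(int);red=(h[:,:,0]>110)&(h[:,:,1]<50)&(h[:,:,2]<50)
P=np.array([world(s,q,st) for q in np.argwhere(red)[::5]]);P=P[(P[:,2]>.13)&(P[:,2]<.19)]
print(len(P),np.percentile(P,[2,50,98],axis=0).round(4))
E
```

```text
7.8167 [0.55483809 0.06116516 0.18519112] [ 4.31256806e-05 -6.32819407e-02  4.00599100e-03]
left_pad 0.83 [345.9 122. ] [0.4771 0.2043 0.1045]
right_pad 0.95 [368.6 214.7] [0.5654 0.0885 0.2674]
right_pad 0.56 [265.3 247.8] [0.5523 0.1018 0.1502]
push_tab 0.72 [265.6 245.7] [0.5538 0.1019 0.1553]
108 [[0.5442 0.1016 0.1722]
 [0.5572 0.1034 0.1749]
 [0.5696 0.106  0.1757]]
```

View pics/w6.png

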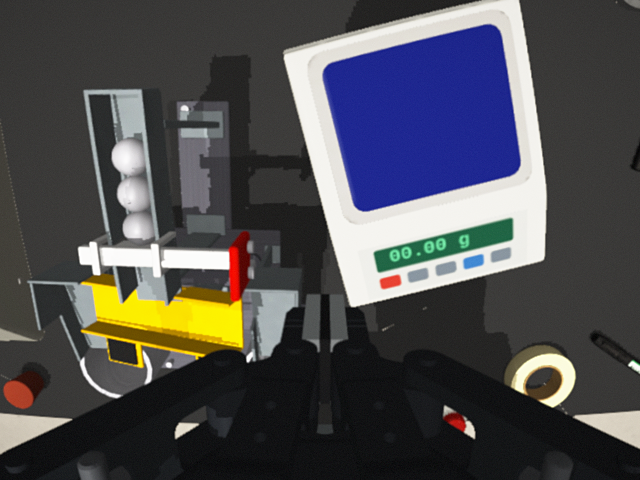

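Emit:
apply_moves --plan '[0,0,20,0,0,0,20,0,1,0,14,0,0,-8,0,0,0,-8,0,0]'

```text
time: 8.43
eef_pos: [0.5549, 0.0798, 0.1314]
tool_rot: [-3.141, 0.006, 0.002]
force: [-0.8, 0.0, 0.6]
grip_width: 0.0001
grip_force: 0.0
```

Emit:
apply_moves --plan '[0,-6,0,0,0,-6,0,0,0,-6,0,0,0,-5,0,0,0,0,0,0]'

```text
time: 8.85
eef_pos: [0.5558, 0.1028, 0.1321]
tool_rot: [-3.141, 0.005, -0.002]
force: [0.1, 0.9, 0.3]
grip_width: -0.0
grip_force: 0.0
```

Emit:
apply_moves --plan '[0,-6,0,0,0,-6,0,0,0,-6,0,0,0,-6,0,0,0,-4,0,0]'

```text
time: 9.27
eef_pos: [0.5559, 0.1229, 0.1319]
tool_rot: [3.128, -0.005, -0.001]
force: [-2.4, -42.9, 6.8]
grip_width: -0.0002
grip_force: 21.7
```

Emit:
apply_moves --plan '[0,0,0,0,0,0,0,0]'

```text
time: 9.43
eef_pos: [0.5559, 0.1225, 0.1318]
tool_rot: [3.129, -0.007, -0.001]
force: [-1.2, -29.9, 4.7]
grip_width: 0.0004
grip_force: 14.9
```

```bash
python3 - <<'E'
from fit import *
st=robot.observe();s=robot.snapshot("wrist"); cv2.imwrite("pics/w7.png",s["img"][:,:,::-1])
print(st["time"],st["eef_pos"],st["force"])
h=s["img"].astype(int);red=(h[:,:,0]>110)&(h[:,:,1]<50)&(h[:,:,2]<50)
P=np.array([world(s,q,st) for q in np.argwhere(red)[::5]]);P=P[(P[:,2]>.13)&(P[:,2]<.19)]
print(len(P),np.percentile(P,[2,50,98],axis=0).round(4))
E
```

```text
9.4333 [0.55586327 0.12252743 0.13184727] [ -1.24007585 -29.92761204   4.74655966]
118 [[0.5525 0.1359 0.1731]
 [0.5636 0.1384 0.175 ]
 [0.5709 0.1405 0.1803]]
```

View pics/w7.png

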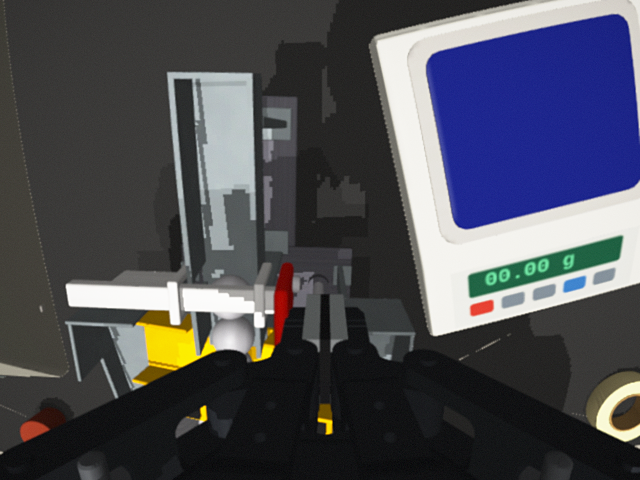

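Picture w7: the tab at (283,300) is on its stop after about 35 mm, and the balls at (232,330) are running. I back away and go up.

Emit:
apply_moves --plan '[0,12,0,0,0,16,0,0,0,20,-10,0,0,0,-30,0,0,0,-30,0]'

```text
time: 9.9
eef_pos: [0.5543, 0.0811, 0.2009]
tool_rot: [-3.141, 0.009, 0.007]
force: [0.2, -0.3, 0.7]
grip_width: 0.0
grip_force: 0.0
```

Emit:
apply_moves --plan '[0,20,-10,0,0,30,0,0,0,30,0,0,0,0,0,0,0,0,0,0]'

```text
time: 10.32
eef_pos: [0.555, 0.0009, 0.2113]
tool_rot: [-3.141, 0.01, 0.001]
force: [-0.8, 0.6, 0.4]
grip_width: -0.0
grip_force: 0.0
```

Emit:
apply_moves --plan '[0,0,0,0,0,0,0,0,0,0,0,0,0,0,0,0,0,0,0,0]'

```text
time: 10.73
eef_pos: [0.5551, 0.0023, 0.2114]
tool_rot: [-3.142, 0.005, 0.0]
force: [0.3, 0.5, 0.4]
grip_width: 0.0001
grip_force: 0.0
```

Emit:
apply_moves --plan '[0,0,0,0,0,0,0,0,0,0,0,0,0,0,0,0,0,0,0,0]'

```text
time: 11.15
eef_pos: [0.5552, 0.0015, 0.2115]
tool_rot: [3.141, -0.006, -0.0]
force: [0.7, -0.1, -0.0]
grip_width: -0.0001
grip_force: 0.0
```

```bash
python3 - <<'E'
from fit import *
print(robot.observe()["time"],robot.observe()["force"])
a=robot.snapshot("top")["img"][150:320,200:340,::-1];b=robot.snapshot("side")["img"][190:390,220:380,::-1]
f=lambda i:cv2.resize(i,(int(i.shape[1]*560/i.shape[0]),560),interpolation=2)
o=np.hstack([f(a),f(b)]);o=o if o.shape[1]<=800 else cv2.resize(o,(800,int(560*800/o.shape[1])));cv2.imwrite("pics/end.png",o)
E
```

```text
11.15 [ 0.71510991 -0.05436012 -0.04729917]
```

View pics/end.png

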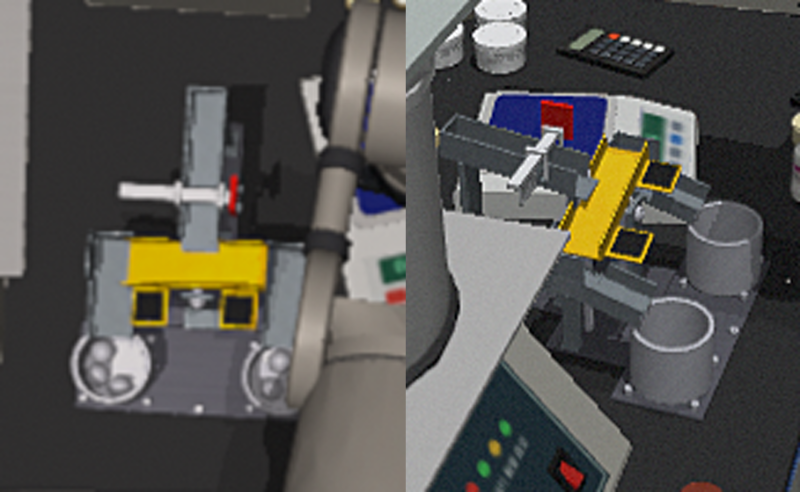

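The end picture shows three balls in the left jar at (110,365), an empty trough, the shutter open, and the diverter down on its left side. I wait a moment for the balls to settle, then hand the job in.

Emit:
apply_moves --plan '[0,0,0,0,0,0,0,0,0,0,0,0,0,0,0,0,0,0,0,0]'

```text
time: 11.67
eef_pos: [0.5552, 0.0015, 0.2115]
tool_rot: [3.141, -0.006, 0.0]
force: [-0.7, -1.1, 0.4]
grip_width: -0.0001
grip_force: 0.0
```

Emit:
apply_moves --plan '[0,0,0,0,0,0,0,0,0,0,0,0,0,0,0,0,0,0,0,0]'

```text
time: 12.08
eef_pos: [0.5552, 0.0016, 0.2115]
tool_rot: [3.141, -0.006, 0.0]
force: [-0.2, 0.7, -0.6]
grip_width: 0.0
grip_force: 0.0
```

Emit:
apply_moves --plan '[0,0,0,0,0,0,0,0,0,0,0,0,0,0,0,0,0,0,0,0]'

```text
time: 12.5
eef_pos: [0.5552, 0.0015, 0.2115]
tool_rot: [3.141, -0.006, 0.0]
force: [-0.0, -0.7, 0.1]
grip_width: 0.0001
grip_force: 0.0
```

```bash
python3 -c "
from plant import robot
print(robot.close_job())"
```

```text
the job is handed in; nothing more can be done
None
```

The job is handed in, with no verdict returned: the diverter was rocked over first, then the shutter pushed to its stop (wrist force peaked near 43 N there), and the last picture shows all three balls in the left jar.

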